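Shut and bolt the spring gate of a ware carrier

ROBOT

A 7-joint arm with a two-finger parallel gripper is mounted at the origin on the work surface. World frame = base frame: x ahead of the robot, y to its left, z up, the work surface at z = 0. Lengths are in m, angles in rad, forces in N, time in s.
With the tool pointing down it reaches from about 0.35 to 0.9 m from the base axis. Payload 19.9 kg.
Tool frame: the origin (TCP) lies between the finger pads; the fingertips stand 19 mm ahead of it and the grasp point (between the pads) is the TCP; z points along the fingers, y is the line along which they close (so a half turn about z gives the same grasp; the last joint's range is limited). The gripper opens to 94 mm and grips with 3 to 60 N. Pads are 16 mm wide; open, the fingers measure 119 mm over their backs; the gripper's body (75 mm by 177 mm) begins 78 mm behind the grasp point.
Start: joints at [1.073, 0.417, -0.01, 1.614, 0.005, 1.111, -0.053], TCP at [0.276, -0.561, 0.198] pointing down, gripper open.
Joint ranges: [-2.81, 2.81], [-0.39, 2.02], [-1.27, 1.25], [0.06, 2.57], [-1.19, 4.33], [0.19, 2], [-2.82, 2.82]. Speed limits (rad/s): [1.89, 1.89, 2.39, 2.39, 3.01, 3.01, 3.01].

INTERFACE

Orientations are given as a 3x3 rotation matrix whose columns are the frame's x, y, z axes.
In Python, from rig import robot gives the robot as it stands. Calls block until the motion is done:
- robot.move_ptp(position, orientation): joint-space move of the TCP to a pose.
- robot.move_linear(position, velocity=0.15, frame=None, threshold=None): straight line of the TCP; frame=None keeps the orientation; velocity is the mean speed in m/s. With threshold (N) it stops when the force on the tool has changed by that much, and returns True; else False.
- robot.goto_joints(angles): joint-space move.
- robot.gripper_to(opening): finger opening in m; the grip force is fixed at half the most; returns when the fingers have stopped.
- robot.pause(seconds).
- robot.ik(position, orientation): joint angles nearest the present ones, or None.
- robot.get_state(): the state.
- robot.grab_frame(name): name is "scene" or "side" or "wrist"; returns the picture (420x560x3 uint8, red, green, blue); there is no depth.
- robot.camera_info(name): a dict with "fx", "fy", "cx", "cy" (pixels), "rvec" (rotation vector, rad) and "tvec" (3), from world to camera coordinates, as OpenCV has them. Camera axes: x right, y down, z forward; pixel columns grow to the right and rows downward; lengths in m; the calibration is good to about 2 mm. A picture is of the moment at which its call begins: read the wrist's pose just before it. camera_info takes no time and is no camera call; for the wrist camera it gives the pose at the moment of the call.
A pose or a line that the arm cannot do raises robot.PlanningError and nothing moves.
- robot.sign_off(): hands the job in; it is judged then, once.
The state is a dict: "time": time; "qpos": joint angles; "joint_vel": joint speeds; "effort": joint torques, N m; "ee_pos": TCP position; "tool_rot": TCP orientation; "force": force on the tool from outside, world axes, zero at the start; "moment": the same for the moment, N m; "opening": finger opening in m; "grasp_force": force on a finger pad.
Only numpy, scipy, OpenCV 4.12 (cv2) and the standard library are available. Lean on these libraries where they do the work, as an engineer would, in place of code of your own. Each camera call takes 0.05 s, during which the arm holds its last target. There are 200 camera calls.

TASK

The two bowls in the wooden ware carrier are ready to go to the kiln. Take the carrier's gate by the knob of its bolt, swing it shut against its spring until it stands across the carrier's mouth, hold it there and push the bolt fully down into the strike, then let go: the gate must stay shut on its bolt.

Things in the scene. Friction and masses are not known exactly. Their poses are not given: they have to be found in the camera images.
- carrier: Wooden ware tray fixed to the bench, two clay bowls in it; board 260 (x) by 300 (y) by 18 mm, fences to 63 mm height on three sides, open mouth to its -x, z up. Origin: bench level, under the middle of the shut gate's line. In its frame the gate's vertical hinge axis is at x 0, y +90 mm: dark steel post 130 mm high with a spring coil and small fixed cap. Vase and pot beside it are not needed.
- strike (a point): Centre of the slot's mouth in the strike, a steel block 54 by 44 mm on the carrier's board, top 45 mm above the bench, at x 0, y -90 mm in the carrier's frame. The open slot is 34 mm long along the carrier's x, 24 mm wide along its y and 27 mm deep.
- knob (a point): Centre of the dark wooden knob on the drop bolt at the gate's free end, 180 mm from the hinge axis: upright cylinder 26 mm in diameter, 36 mm high, its centre 142 mm above the bench while the bolt is up; may turn in the fingers. Below it a 10 mm steel rod passes through the gate's end (wooden bar 14 mm thick, top 84 mm above the bench); rod tip 53 mm above the bench with the bolt up.
- gate (a joint): Gate angle, rad. 0 = sprung open as found, 55 degrees out on the carrier's -x side; grows shutting, counterclockwise from above. In the carrier's frame the knob lies from the hinge at 215 degrees + joint from +x. 0.96: gate square across, bolt over the slot's middle; hard stop at 1.0, still over the slot. Spring back to 0: about 2 N at the knob open, 4.6 N shut. Rests at about 0.89 once bolted.
- bolt (a joint): Travel of the drop bolt, m. 0 = up, as found; grows downward to 0.032 = fully down, rod 24 mm deep in the strike. Friction of about 3 N keeps it wherever it is left. Away from the slot the rod strikes the block's top or side and does not latch.

How it is judged:
On the way:
1. the gate is swung shut against its spring and held there with the bolt still up (value of joint gate above 0.87 rad and value of joint bolt below 0.012 m), for 0.1 s.
At the end, for the whole second after the job is handed in: The gate stays shut by itself (gate joint above 0.84 rad, at rest) with the bolt down in the strike by at least 22 of its 32 mm of travel (value of joint gate above 0.84 rad and value of joint bolt above 0.022 m and velocity of joint gate between -0.05 and 0.05 rad/s); the robot touches nothing.
It also fails if it takes over 37 s, if anything falls off the work surface, if the arm or the gripper's body presses on something with over 40 N, if the wrist force passes 120 N, or if a joint passes its speed limit or range.

## Working session

There is one attempt and no reset: what is moved stays moved. The work goes in short steps, each a Python script; the robot and the scene stay as the last script left them, time stands still between calls to the robot, and variables do not carry over. Pictures are saved under pics/ and viewed, at most 10 in all, crops included, and the job is handed in when it is done.

```bash
mkdir -p pics
python3 - <<'E'
from rig import robot
import cv2
for n in("scene","side"):
    cv2.imwrite(f"pics/{n}0.png",cv2.cvtColor(robot.grab_frame(n),cv2.COLOR_RGB2BGR)); print(n,robot.camera_info(n))
s=robot.get_state();print(s["time"],s["ee_pos"],s["tool_rot"],s["opening"])
E
```

```text
scene {'fx': 425.0545138586254, 'fy': 425.0545138586254, 'cx': 277.9620532223074, 'cy': 201.82419288889935, 'rvec': array([ 0.69698193,  2.62909471, -1.09081137]), 'tvec': array([ 0.47527311, -0.13074352,  0.94935213])}
side {'fx': 431.1912838708738, 'fy': 431.1912838708738, 'cx': 276.79979207465226, 'cy': 209.68115249790714, 'rvec': array([ 0.63452208, -2.52909279,  1.26896268]), 'tvec': array([0.53388448, 0.23682044, 0.50118348])}
0.1 [ 0.27552038 -0.56062506  0.19702574] [[ 8.97439626e-01  4.41136972e-01 -5.37969608e-04]
 [ 4.41137290e-01 -8.97439198e-01  8.81719875e-04]
 [-9.38357782e-05 -1.02860881e-03 -9.99999467e-01]] 0.09362930745979073
```

View pics/scene0.png

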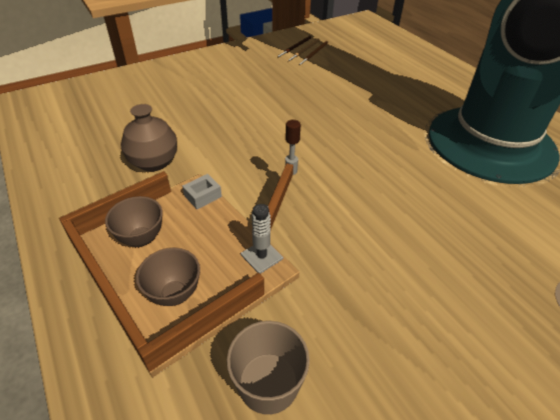

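View pics/side0.png

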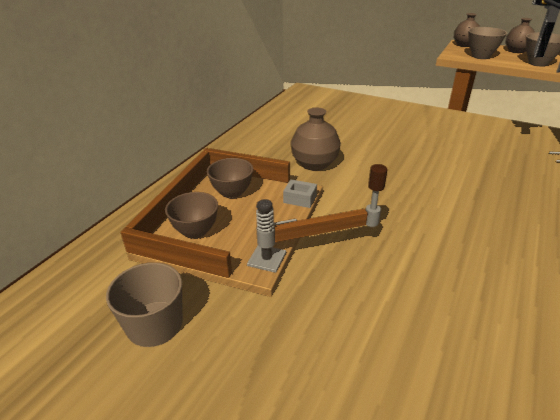

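The scene view shows the knob near (293,132), the post cap near (261,211) and the slot near (203,188). In the side view they are near (377,178), (265,206) and (300,190). I'll enlarge both.

Run:
```python
import cv2,numpy as np
a=cv2.imread("pics/scene0.png")[110:280,170:330]; b=cv2.imread("pics/side0.png")[150:290,240:400]
a=cv2.resize(a[:150],None,fx=4,fy=4,interpolation=2); b=cv2.resize(b,None,fx=4,fy=4,interpolation=2)
cv2.imwrite("pics/a.png",a);cv2.imwrite("pics/b.png",b)
```

```text
(no output)
```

View pics/a.png

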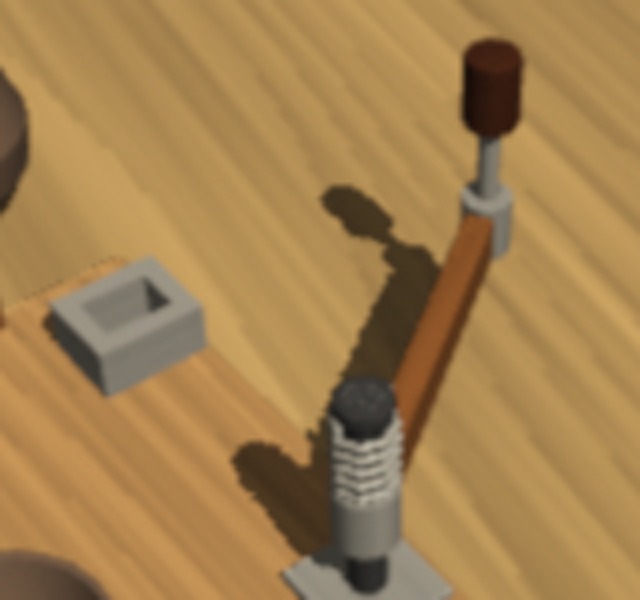

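View pics/b.png

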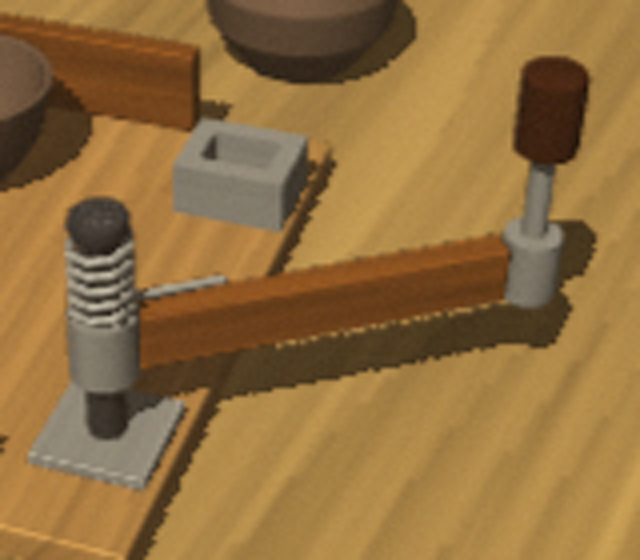

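The crops put these pixels at:

| Point | Crop a (scene) | Crop b (side) |
|---|---|---|
| Knob centre | (492,88) | (551,110) |
| Cap top | (364,393) | (98,211) |
| Slot mouth | (127,304) | (242,148) |

Next I'll triangulate these, fit the carrier pose and check it against the given heights and distances.

```bash
cat > tri.py <<'E'
from rig import robot
import cv2,numpy as np
def P(n):
    c=robot.camera_info(n);K=np.array([[c["fx"],0,c["cx"]],[0,c["fy"],c["cy"]],[0,0,1]])
    return K@np.c_[cv2.Rodrigues(c["rvec"])[0],c["tvec"]]
E
python3 - <<'E'
from tri import *
A=(np.array([[492,88],[364,393],[127,304]])+.5)/4-.5+[170,110]
B=(np.array([[551,110],[98,211],[242,148]])+.5)/4-.5+[240,150]
Pa,Pb=P("scene"),P("side")
X=cv2.triangulatePoints(Pa,Pb,A.T.astype(float),B.T.astype(float));X=(X[:3]/X[3]).T
print(X.round(4))
for p,q in((Pa,A),(Pb,B)):
    r=np.c_[X,np.ones(3)]@p.T; print((r[:,:2]/r[:,2:]-q).round(1).tolist())
k,h,s=X[:,:2]
print("knob-hinge",np.linalg.norm(k-h),"strike-hinge",np.linalg.norm(s-h))
d=s-h; th=np.arctan2(d[1],d[0])+np.pi/2; e=k-h
print("carrier yaw",th,"knob ang rel",np.degrees(np.arctan2(e[1],e[0])-th)%360)
print(robot.ik([*k,.3],np.diag([1,-1,-1.])))
E
```

```text
[[ 0.4744 -0.0823  0.1429]
 [ 0.6039  0.0422  0.1321]
 [ 0.6317 -0.1351  0.0467]]
[[0.0, 0.3], [0.0, 0.3], [-0.0, -0.1]]
[[0.1, -0.2], [0.1, -0.2], [-0.1, 0.1]]
knob-hinge 0.17963308606302802 strike-hinge 0.17950216115212786
carrier yaw 0.15549562794753502 knob ang rel 214.97624411778588
[ 0.42998476  0.0817897  -0.34151223  1.81253232  0.02881673  1.25209837
 -1.49029989]
```

The fit is consistent: heights are 143/132/47 mm, both radii 180 mm and the knob at 215.0°. I'll approach the knob and grip it now.

```bash
cat >> tri.py <<'E'
H=np.array([.6039,.0422]);YAW=.1555
def pos(g,z):
    a=YAW+np.radians(215)+g; return [H[0]+.18*np.cos(a),H[1]+.18*np.sin(a),z]
def R(deg):
    c,s=np.cos(np.radians(deg)),np.sin(np.radians(deg)); return np.array([[-s,c,0],[c,s,0],[0,0,-1.]])
def rep(m=""):
    s=robot.get_state();p=s["ee_pos"];d=p[:2]-H
    print(m,round(s["time"],2),p.round(4),"g",round((np.arctan2(d[1],d[0])-YAW-np.radians(215)+np.pi)%(2*np.pi)-np.pi,3),"r",round(np.hypot(*d),4),"F",s["force"].round(1),"open",round(s["opening"],4),"gf",round(s["grasp_force"],1))
Z=.149
E
python3 - <<'E'
from tri import *
Pa,Pb=P("scene"),P("side")
X=cv2.triangulatePoints(Pa,Pb,np.array([[150.],[143]]),np.array([[316.],[142]]));print("vase",(X[:3]/X[3]).T)
for d in(-10,170): print(d,[robot.ik(pos(g,z),R(d)).round(2).tolist() for g,z in((0,.25),(0,Z),(.96,Z),(.96,Z-.034))])
d=min((-10,170),key=lambda d:abs(robot.ik(pos(0,.25),R(d))[6]))
robot.move_ptp(pos(0,.25),R(d));rep(d)
robot.move_linear(pos(0,Z),.1);rep()
robot.gripper_to(0.0);rep("grip")
cv2.imwrite("pics/g.png",cv2.cvtColor(robot.grab_frame("side"),cv2.COLOR_RGB2BGR))
E
```

```text
vase [[ 0.67350338 -0.29618391  0.05438196]]
-10 [[0.57, 0.13, -0.5, 1.88, 0.07, 1.15, -0.13], [0.55, 0.25, -0.5, 2.0, 0.15, 0.93, -0.21], [0.46, 0.53, -0.41, 1.59, 0.24, 1.07, -0.19], [0.46, 0.57, -0.41, 1.62, 0.26, 1.01, -0.21]]Traceback (most recent call last):
  File "<stdin>", line 4, in <module>
AttributeError: 'NoneType' object has no attribute 'round'
```

The vase is 160 mm from the strike, so it's clear of the gripper. Only the −10° orientation is reachable, so I'll use that.

Run:
```python
from tri import *
robot.move_ptp(pos(0,.25),R(-10));rep()
robot.move_linear(pos(0,Z),.1);rep()
robot.gripper_to(0.0);rep("grip")
cv2.imwrite("pics/g.png",cv2.cvtColor(robot.grab_frame("side"),cv2.COLOR_RGB2BGR))
```

```text
1.98 [ 0.4742 -0.0838  0.2498] g 0.004 r 0.1809 F [-1.1  0.1  0.4] open 0.094 gf 0.0
 3.14 [ 0.4746 -0.0827  0.1495] g 0.002 r 0.1798 F [ 0.2 -0.1  0. ] open 0.094 gf 0.0
grip 4.24 [ 0.4743 -0.0826  0.149 ] g 0.0 r 0.1799 F [ 0.8  0.3 -0.5] open 0.0242 gf 30.0
```

View pics/g.png

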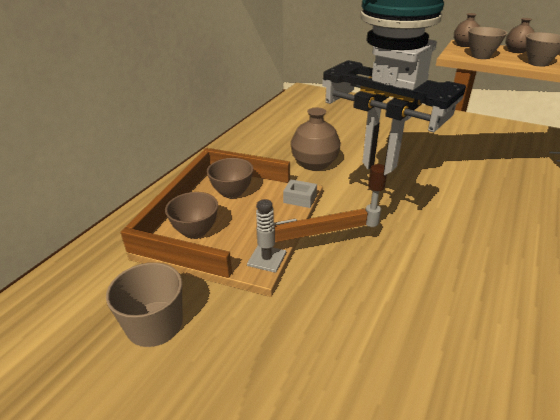

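The knob at (378,178) is between the fingers, held at 30 N. Now I'll swing the gate shut.

Run:
```python
from tri import *
for g in np.linspace(0,.96,9)[1:]:
    robot.move_linear(pos(g,Z),.06); rep()
robot.pause(.4);rep("hold")
cv2.imwrite("pics/s.png",cv2.cvtColor(robot.grab_frame("side"),cv2.COLOR_RGB2BGR))
cv2.imwrite("pics/s2.png",cv2.cvtColor(robot.grab_frame("scene"),cv2.COLOR_RGB2BGR))
a=cv2.resize(cv2.imread("pics/s.png")[100:280,220:380],None,fx=2.5,fy=2.5);b=cv2.resize(cv2.imread("pics/s2.png")[90:270,150:310],None,fx=2.5,fy=2.5)
cv2.imwrite("pics/sc.png",np.hstack([a,b]))
```

```text
4.8 [ 0.4895 -0.0978  0.1487] g 0.119 r 0.1808 F [-6.6 -3.6  0.9] open 0.0242 gf 30.0
 5.31 [ 0.5063 -0.1113  0.1485] g 0.238 r 0.1819 F [-9.1 -8.   2.1] open 0.024 gf 30.0
 5.82 [ 0.5261 -0.1204  0.1487] g 0.358 r 0.1802 F [-2.4 -3.7 -3. ] open 0.0237 gf 30.0
 6.33 [ 0.5457 -0.1284  0.1488] g 0.475 r 0.1803 F [-7.5 -3.5 -0.2] open 0.0241 gf 30.0
 6.83 [ 0.5675 -0.1325  0.149 ] g 0.599 r 0.1784 F [-1.8  6.2 -2.1] open 0.024 gf 30.0
 7.34 [ 0.5886 -0.1368  0.149 ] g 0.719 r 0.1797 F [-3.1  1.4 -0.2] open 0.024 gf 30.0
 7.85 [ 0.6101 -0.1386  0.1491] g 0.839 r 0.1809 F [-2.8 -4.3  0.5] open 0.0238 gf 30.0
 8.36 [ 0.6316 -0.1348  0.1491] g 0.96 r 0.1791 F [-3.3  5.1  1.5] open 0.0238 gf 30.0
hold 8.76 [ 0.6314 -0.1348  0.1491] g 0.958 r 0.1791 F [-2.6  4.6  1.1] open 0.024 gf 30.0
```

View pics/sc.png

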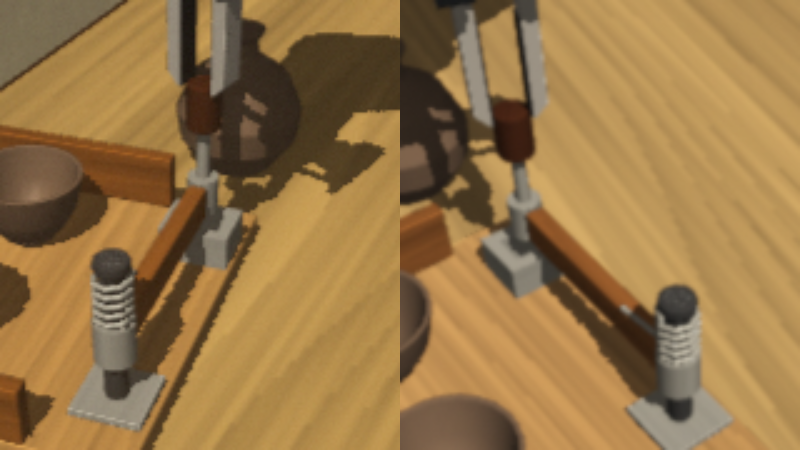

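The gate stands across the mouth, with the rod end over the strike at crop (200,185) in the side view and (525,210) in the scene view. The knob is still in the fingers, so I'll push the bolt down.

Run:
```python
from tri import *
print(robot.move_linear(pos(.96,Z-.033),.04,threshold=25));rep("down")
robot.pause(.2);rep()
cv2.imwrite("pics/d.png",cv2.cvtColor(robot.grab_frame("side"),cv2.COLOR_RGB2BGR))
cv2.imwrite("pics/d2.png",cv2.cvtColor(robot.grab_frame("scene"),cv2.COLOR_RGB2BGR))
a=cv2.resize(cv2.imread("pics/d.png")[100:280,220:380],None,fx=2.5,fy=2.5);b=cv2.resize(cv2.imread("pics/d2.png")[90:270,150:310],None,fx=2.5,fy=2.5)
cv2.imwrite("pics/dc.png",np.hstack([a,b]))
```

```text
False
down 9.83 [ 0.6316 -0.1368  0.1166] g 0.958 r 0.1811 F [-3.5 -2.5  4.6] open 0.0244 gf 30.0
 10.03 [ 0.6316 -0.1368  0.1166] g 0.958 r 0.1811 F [-3.6 -3.3  5.7] open 0.024 gf 30.0
```

View pics/dc.png

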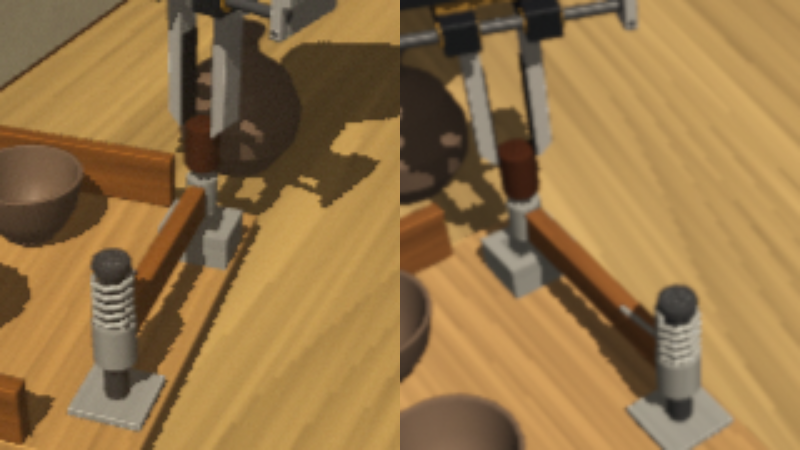

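The knob now sits just above the gate's end collar, at (203,140) and (520,170), so the bolt is down about 32 mm. I'll ease the gate back onto the bolt, release it and lift away.

Run:
```python
from tri import *
z=.1166
robot.move_linear(pos(.90,z),.04);rep("eased")
robot.gripper_to(.08);rep("open")
robot.move_linear(pos(.90,.26),.12);robot.pause(.5);rep("up")
cv2.imwrite("pics/e.png",cv2.cvtColor(robot.grab_frame("side"),cv2.COLOR_RGB2BGR))
cv2.imwrite("pics/e2.png",cv2.cvtColor(robot.grab_frame("scene"),cv2.COLOR_RGB2BGR))
a=cv2.resize(cv2.imread("pics/e.png")[100:280,220:380],None,fx=2.5,fy=2.5);b=cv2.resize(cv2.imread("pics/e2.png")[90:270,150:310],None,fx=2.5,fy=2.5)
cv2.imwrite("pics/ec.png",np.hstack([a,b]))
```

```text
eased 10.55 [ 0.6205 -0.1368  0.1166] g 0.897 r 0.1797 F [-5.9  0.9  2.7] open 0.0239 gf 30.0
open 11.53 [ 0.6211 -0.137   0.1166] g 0.9 r 0.18 F [-0.3 -0.7 -0.4] open 0.0803 gf 0.0
up 13.37 [ 0.6211 -0.137   0.26  ] g 0.9 r 0.18 F [-0.6 -0.4 -0.4] open 0.0801 gf 0.0
```

View pics/ec.png

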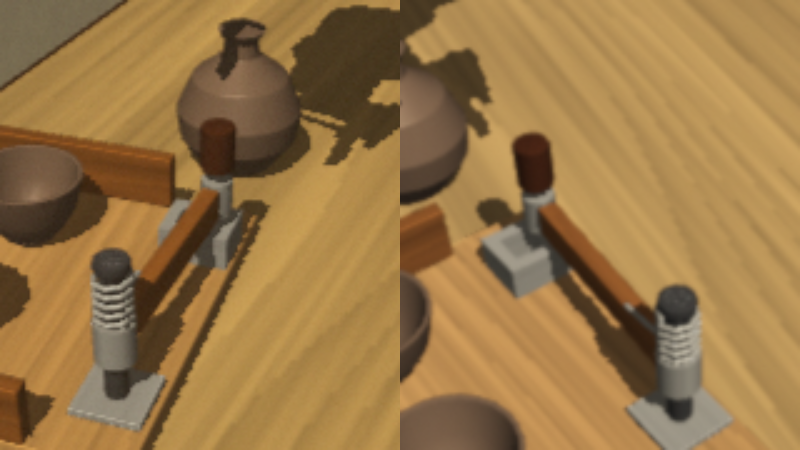

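With the arm clear, the gate stays shut against its bolt and the knob is low on the collar at (218,148) and (533,163). I'll hand it in.

```bash
python3 -c "
from rig import robot
print(robot.sign_off())"
```

```text
the job is handed in; nothing more can be done
None
```

The gate is shut across the carrier's mouth and staying there on its bolt, which went about 32 mm down into the strike; the arm is clear and I handed the job in at about 13 s, with no verdict returned.

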